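# Hang a furniture-leg sample in the display rail

## Robot

A 7-joint arm with a two-finger parallel gripper is mounted at the origin on the work surface. World frame = base frame: x ahead of the robot, y to its left, z up, the work surface at z = 0. Lengths are in m, angles in rad, forces in N, time in s.
With the tool pointing down it reaches from about 0.425 to 0.875 m from the base axis. Payload 4.7 kg.
Tool frame: the origin (TCP) lies midway between the tips of the shut fingers; the grasp point (between the pads) lies 19 mm behind it; z points along the fingers, y is the line along which they close (so a half turn about z gives the same grasp; the last joint's range is limited). The gripper opens to 87 mm and grips with 3 to 60 N. Pads are 19 mm wide; open, the fingers measure 117 mm over their backs; the gripper's body (75 mm by 190 mm) begins 51 mm behind the grasp point.
Start: joints at [1.317, 0.321, -0.07, 1.45, 0.023, 1.371, -0.057], TCP at [0.172, -0.627, 0.223] pointing down, gripper open.
Joint ranges: [-2.86, 2.86], [-0.3, 2.09], [-1.38, 1.24], [0.06, 2.45], [-1.56, 4.7], [0.09, 2.05], [-2.69, 2.69]. Speed limits (rad/s): [2.57, 2.57, 3.14, 3.14, 3.14, 3.14, 3.14].

## Interface

Orientations are given as a rotation vector (axis times angle).
In Python, from bench import ctrl gives the robot as it stands. The module is installed in compiled form; this text tells all that it offers.
- The arm moves only by the shell command python3 -m handwheel 'ROWS' [FORCE]. ROWS is JSON, a list of rows, each a list of 7 numbers: the finger opening in m, from 0 to 0.087, then the shift along the tool's x, y, z in m, then the turn, a rotation vector about the tool's x, y, z in degrees. A call has 1 to 12 rows; each row shifts and turns the commanded pose from where the row before left it, along the tool's axes as they then stand; what a row does not reach is not made up. A row lasts 1/8 s, in which the tool goes at most 62.5 mm and 10.7 degrees, less where a joint would pass 70% of its speed; a pose out of reach is approached as far as the arm can. A call is refused whole if a number of a shift passes 0.0625 or a number of a turn 10.7, either way. A call with a gripper value outside its range is refused whole. The fingers move at their own pace and stop on an object; FORCE is the grip in N (left out, the last holds). Time passes only in rows, so rows that do not move let the fingers close. It gives the time, the measured TCP pose, the force, the opening and the grip force at its end, in the units of the state.
- ctrl.get_state(): the state, without advancing time (a new reading comes with each control period).
- ctrl.get_image(name): name is "scene" or "top" or "wrist"; returns (picture, depth): 420x560x3 uint8, blue, green, red; 420x560 float32, m along the optical axis (not along the pixel's ray), 0 where there is no reading.
- ctrl.camera_info(name): a dict with "intrinsics" (3x3 intrinsics, pixels), "R" (3x3) and "t" (3): a world point X has camera coordinates R X + t. Camera axes: x right, y down, z forward; pixel columns grow to the right and rows downward; lengths in m; the calibration is good to about 2 mm. A picture is of the moment at which its call begins: read the wrist's pose just before it. camera_info takes no time and is no camera call; for the wrist camera it gives the pose at the moment of the call.
- ctrl.close_job(): hands the job in; it is judged then, once.
The state is a dict: "time": time; "joint_positions": joint angles; "qd": joint speeds; "joint_torque": joint torques, N m; "position": TCP position; "tool_rot": TCP orientation; "ft_force": force on the tool from outside, world axes, zero at the start; "torque": the same for the moment, N m; "grip_width": opening from 0.0 (shut) to 1.0 (fully open); "grip_force": force on a finger pad.
Only numpy, scipy, OpenCV 4.12 (cv2) and the standard library are available. Lean on these libraries where they do the work, as an engineer would, in place of code of your own. Each camera call takes 0.05 s, during which the arm holds its last target. There are 200 camera calls.

## Task

Pick up the dark-wood sample hanger by its blue tab, carry it to the open, flared end of the aluminium display rail, enter the black head there and slide it slowly along until you feel the stop hidden inside the rail. Press it home gently, with about 10 newtons for half a second and without knocking or forcing it against the stop with more than 20, then let go so that it hangs freely, right up against the stop and keeping its feeler pushed in. Leave the pale hanger, the finial and the white foot undisturbed.

Things in the scene. Friction and masses are not known exactly. Their poses are not given: they have to be found in the camera images.
- hanger: Dark hanger, 0.22 to 0.45 kg, standing upright on its foot. Origin: centre of its underside; z up its axis. Wooden leg 110 high, foot 60 in diameter; above it a stem 8 in diameter, the black head and a blue tab. A gooseneck leaves the stem at height 124 towards -x, rises at x = -36 to -44, returns over the head at heights 198 to 206.
- hanger_tab (a point): Grip point in the blue tab over the hanger's axis, 228 above the underside; axes as the hanger's. The tab is 30 (x) by 16 (y), heights 205 to 247; take it from above, fingers closing along y.
- hanger_head (a point): Centre of the hanger's black trolley head, 155 above its underside; axes as the hanger's. The head is 24 wide (x), 48 long (y, ends at +-24, half-round), heights 150 to 160.
- rail: Fixed aluminium C-section rail, 270 long, slot underneath, held by two posts and a wooden base (12 thick) on its +x side. Origin: on the table straight below the centre of the open end; the rail runs along its +y at x = 0, outer width 36, heights 200 to 224. The far end is shut by a black cap. In it the hanger's axes lie along the rail's, gooseneck on the -x side.
- rail_mouth (a point): Centre of the rail's open end, 212 above the table; axes as the rail's. Inside 27.5 wide, 16 high (heights 204 to 220); sides flared outward for 18 before it. Slot 13 wide between the two 4 thick lips that carry the head; a hanger hanging there has its underside 54 above the table.
- feeler (a joint): Light spring feeler (under 0.5 N) in the stop. The rigid stop is clamped inside the rail, out of sight, somewhere from 110 to 190 from the open end (its face), differing each time. The feeler stands out 8 from that face: 0 free, 0.008 when the head's end is against the stop. A hanging hanger's friction holds it in. Meet it at 20 mm/s or less.
- pale_hanger: A second hanger of the same shape and size in pale wood with a yellow tab; leave it. Origin: centre of its underside.
- finial: Loose turned brown finial, 52 in diameter, 95 high. Origin: centre of its underside. Leave it.
- bun_foot: Loose white bun foot, 66 in diameter, 50 high. Origin: centre of its underside. Leave it.

How it is judged:
On the way, in this order (a step that is already met when the one before it is completed fails the run):
1. the dark hanger's head has entered the rail's open end (x of hanger in the frame of rail between -0.005 and 0.005 m and z of hanger in the frame of rail between 0.049 and 0.0605 m and y of hanger in the frame of rail between 0.005 and 0.08 m).
2. the head is pressed home: feeler in, and more than 6 N between the hanger and the rail with its stop, for a quarter of a second (value of joint feeler above 0.0065 m and contact force between hanger and rail above 6 N), for 0.25 s.
At the end, for the whole second after the job is handed in: The dark hanger hangs released and at rest inside the rail (underside 51 to 57 mm over the table, upright within 0.12 rad), within 3 mm of the stop, so that the feeler stays pushed in by at least 5 of its 8 mm (x of hanger in the frame of rail between -0.005 and 0.005 m and z of hanger in the frame of rail between 0.051 and 0.057 m and y of hanger in the frame of rail between 0.08 and 0.172 m and value of joint feeler above 0.005 m and angle between hanger's own z axis and vertical below 0.12 rad and linear speed of hanger below 0.02 m/s and angular speed of hanger below 0.2 rad/s); the robot touches nothing.
It fails at once if the held hanger is pushed against the stop with more than 25 N (value of joint feeler above 0.004 m and contact force between hanger and rail above 25 N and contact force between the fingers and hanger above 2 N).
It fails at once if the held hanger is rammed or jammed against the rail with more than 40 N (contact force between hanger and rail above 40 N and contact force between the fingers and hanger above 2 N).
It fails at once if the pale hanger is moved more than 15 mm (distance of pale_hanger from where it was at the start of the episode above 0.015 m).
It fails at once if the finial is moved more than 15 mm (distance of finial from where it was at the start of the episode above 0.015 m).
It fails at once if the bun foot is moved more than 15 mm (distance of bun_foot from where it was at the start of the episode above 0.015 m).
It also fails if it takes over 64 s, if anything falls off the work surface, if the arm or the gripper's body presses on something with over 40 N, if the wrist force passes 120 N, or if a joint passes its speed limit or range.

## Working session

There is one attempt and no reset: what is moved stays moved. The work goes in short steps, Python scripts to look and compute and a shell command to move; the robot and the scene stay as the last step left them, time stands still between calls to the robot, and variables do not carry over. Pictures are saved under pics/ and viewed, at most 10 in all, crops included, and the job is handed in when it is done.

```bash
mkdir -p pics; python3 - <<'E'
from bench import ctrl
import cv2,numpy as np
s=ctrl.get_state(); print(s['time'],s['position'],s['tool_rot'],s['grip_width'],s['ft_force'])
for n in ("scene","top"):
    im,d=ctrl.get_image(n); cv2.imwrite(f"pics/{n}0.png",im); np.savez(f"pics/{n}0.npz",im=im,d=d,**ctrl.camera_info(n)); c=ctrl.camera_info(n); print(n,c['intrinsics'],c['R'],c['t'])
E
```

```text
0.0 [ 0.17177698 -0.62632209  0.22146995] [-3.11160873e+00 -4.19119582e-01  5.52742265e-04] 1.000467095257318 [ 0.57061186  0.1272137  -0.1609205 ]
scene [[502.31018022   0.         274.90667553]
 [  0.         502.31018022 216.42460406]
 [  0.           0.           1.        ]] [[ 0.07655439  0.99702443  0.00903994]
 [ 0.79848252 -0.05587488 -0.59941944]
 [-0.59713072  0.05310642 -0.80038404]] [-0.03715021 -0.31644589  1.50236201]
top [[533.07584262   0.         274.0397858 ]
 [  0.         533.07584262 211.32508406]
 [  0.           0.           1.        ]] [[-0.01182842 -0.99973376 -0.01981171]
 [-0.99389712  0.0139279  -0.10942823]
 [ 0.10967503  0.01839643 -0.99379724]] [0.02514673 0.49134347 1.16731109]
```

View pics/scene0.png

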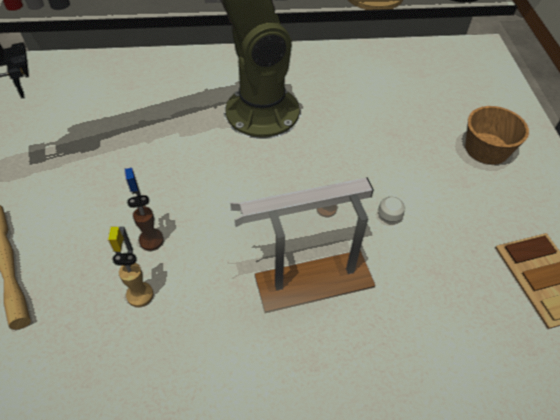

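View pics/top0.png

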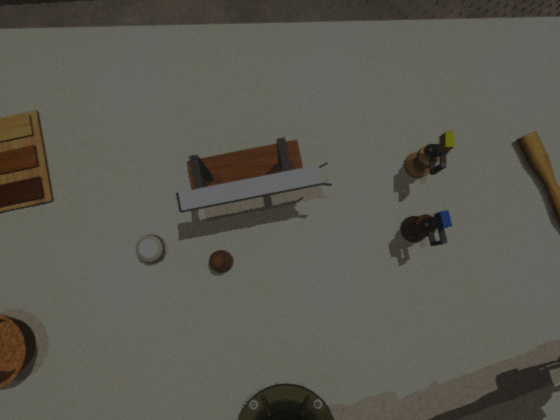

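The scene view shows the blue tab at (131,180), the dark leg at about (147,230), the pale hanger in front of it, and the rail's flared end at (238,210). The top view shows the blue tab at (445,219) with its gooseneck towards the robot, and the rail from (180,200) to the flare at (325,175).

```bash
cat > h.py <<'E'
import cv2,numpy as np
def pts(n):
    a=np.load(n); im,d,K,R,t=[a[k] for k in('im','d','intrinsics','R','t')]
    v,u=np.mgrid[:420,:560]; c=np.dstack([(u-K[0,2])/K[0,0]*d,(v-K[1,2])/K[1,1]*d,d])
    return im,d,(c-t)@R   # X=R^T(c-t)
def ray(n,uv,z):
    a=np.load(n);K,R,t=a['intrinsics'],a['R'],a['t']
    uv=np.atleast_2d(uv);r=np.c_[(uv[:,0]-K[0,2])/K[0,0],(uv[:,1]-K[1,2])/K[1,1],np.ones(len(uv))]@R
    o=-R.T@t; return o+r*((z-o[2])/r[:,2])[:,None]
E
cat > m.py <<'E'
from h import *
for n in("scene","top"):
    f=f"pics/{n}0.npz"; im,d,P=pts(f); hsv=cv2.cvtColor(im,cv2.COLOR_BGR2HSV)
    for nm,lo,hi in(("blue",(105,150,50),(125,255,255)),("yellow",(25,150,60),(35,255,255))):
        m=(cv2.inRange(hsv,lo,hi)>0)&(d>0); p=P[m]; q=p[(p[:,2]>.240)&(p[:,2]<.256)]
        r=cv2.minAreaRect(q[:,:2].astype(np.float32)*1000)
        print(n,nm,m.sum(),p.mean(0).round(4),"z",np.percentile(p[:,2],[2,98]).round(3),"top",len(q),q.mean(0).round(4),r)
    m=(P[...,2]>.216)&(P[...,2]<.232)&(hsv[...,1]<90)&(P[...,0]>.3)&(P[...,1]>-.2)
    _,L,st,_=cv2.connectedComponentsWithStats(m.astype(np.uint8)); k=1+st[1:,4].argmax(); q=P[L==k]
    print(n,"rail",len(q),q.mean(0).round(4),cv2.minAreaRect(q[:,:2].astype(np.float32)*1000), cv2.boxPoints(cv2.minAreaRect(q[:,:2].astype(np.float32)*1000)).round(1).tolist())
    # other objects heights: gooseneck / finial / foot
    m=(P[...,2]>.19)&(P[...,2]<.212)&(hsv[...,2]<60)&(P[...,1]<-.15)&(P[...,0]>.35)
    _,L,st,_=cv2.connectedComponentsWithStats(m.astype(np.uint8))
    for k in range(1,len(st)):
        if st[k,4]>15: print("  neck",st[k],P[L==k].mean(0).round(4))
    m=((P[...,2]>.03)&(P[...,2]<.12)&(P[...,0]>.35)&(d>0))
    _,L,st,_=cv2.connectedComponentsWithStats(m.astype(np.uint8))
    for k in range(1,len(st)):
        if st[k,4]>60: print("  low",st[k],P[L==k].mean(0).round(3))
E
python3 m.py
```

```text
scene blue 149 [ 0.458  -0.2947  0.2352] z [0.208 0.249] top 77 [ 0.4539 -0.2959  0.2465] ((452.06658935546875, -296.3013916015625), (27.4969539642334, 12.427750587463379), 11.386515617370605)
scene yellow 231 [ 0.6027 -0.3101  0.2361] z [0.21  0.249] top 124 [ 0.5998 -0.3111  0.2464] ((598.8600463867188, -311.9082946777344), (14.787108421325684, 31.09804916381836), 83.87992858886719)
scene rail 2687 [0.5287 0.0563 0.2231] ((549.4155883789062, 56.492835998535156), (107.216064453125, 291.39508056640625), 9.708724975585938) [[472.0, 191.10000610351562], [521.0999755859375, -96.19999694824219], [626.7999877929688, -78.0999984741211], [577.7000122070312, 209.10000610351562]]
  neck [122 229   4   9  16] [ 0.5654 -0.3067  0.2005]
  low [379 197  26  22 435] [0.422 0.291 0.045]
  low [132 206  24  35 534] [ 0.46  -0.296  0.089]
  low [   0  209   28  117 1353] [ 0.561 -0.592  0.038]
  low [346 243  15  27 216] [0.579 0.163 0.077]
  low [118 263  28  34 592] [ 0.607 -0.309  0.09 ]
  low [274 263  10  24 192] [ 0.61  -0.003  0.075]
top blue 123 [ 0.45   -0.2954  0.2456] z [0.242 0.249] top 1
[... 332 characters left out ...]
 3387 [0.5235 0.0628 0.2225] ((548.9627075195312, 57.98551940917969), (104.91187286376953, 292.6064147949219), 9.388641357421875) [[473.29998779296875, 193.8000030517578], [521.0999755859375, -94.9000015258789], [624.5999755859375, -77.80000305175781], [576.7999877929688, 210.89999389648438]]
  neck [439 137   8  32 119] [ 0.5718 -0.3078  0.2041]
  neck [438 229   9  16  87] [ 0.4207 -0.3008  0.2037]
  low [520 131  40  81 945] [ 0.593 -0.577  0.037]
  low [413 145  17  25 251] [ 0.59  -0.299  0.089]
  low [202 167  11  14  80] [0.568 0.163 0.076]
  low [409 215  23  22 254] [ 0.448 -0.286  0.094]
  low [136 235  29  28 623] [0.411 0.293 0.045]
  low [209 251  22  21 356] [0.382 0.137 0.065]
```

```bash
python3 - <<'E'
import cv2,numpy as np
a=cv2.imread("pics/top0.png");b=cv2.imread("pics/scene0.png")
g=lambda i,x,y,w,h,k:cv2.resize(i[y:y+h,x:x+w],None,fx=k,fy=k,interpolation=cv2.INTER_CUBIC)
o=np.vstack([np.hstack([g(a,390,120,80,60*2,3),g(b,100,160,80,120,3)]) , np.zeros((0,480,3),np.uint8)])
r=g(a,170,130,170,80,3)
c=np.zeros((600,512,3),np.uint8);c[:360,:480]=o;c[360:600,:510]=r
cv2.imwrite("pics/c1.png",np.clip(c*1.8,0,255).astype(np.uint8))
E
```

```text
(no output)
```

View pics/c1.png

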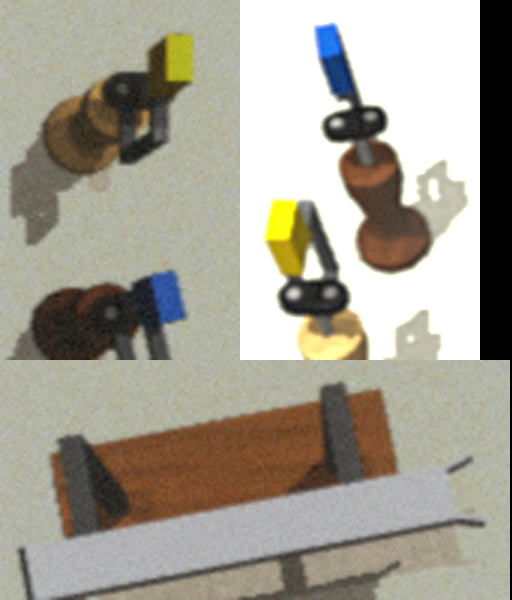

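The crops confirm that both goosenecks point toward -x (the robot) and that the base and posts are on the rail's +x side. So hanger and rail have nearly the same yaw. Next I refine the rail line and the tab.

```bash
cat > rail.py <<'E'
from h import *
def rail(f,zt=.224):
    im,d,P=pts(f); hsv=cv2.cvtColor(im,cv2.COLOR_BGR2HSV)
    m=((P[...,2]>.218)&(P[...,2]<.232)&(hsv[...,1]<60)&(P[...,0]>.4)&(P[...,0]<.65)&(P[...,1]>-.13)&(P[...,1]<.25))
    m&=hsv[...,2]>np.median(hsv[...,2][m])*.8
    _,L,st,_=cv2.connectedComponentsWithStats(m.astype(np.uint8)); k=1+st[1:,4].argmax()
    v,u=np.nonzero(L==k); q=ray(f,np.c_[u,v],zt)[:,:2]
    c=q.mean(0); w=np.linalg.svd(q-c,full_matrices=False)[2][0]; w*=np.sign(w[1])
    for _ in range(4):
        a=(q-c)@w; b=(q-c)@np.array([w[1],-w[0]])
        s=np.arange(np.percentile(a,5),np.percentile(a,95),.004)
        e=np.array([[x,(np.percentile(b[abs(a-x)<.004],2)+np.percentile(b[abs(a-x)<.004],98))/2,np.ptp(b[abs(a-x)<.004])] for x in s])
        k1,k0=cv2.fitLine(e[:,:2].astype(np.float32),cv2.DIST_HUBER,0,.01,.01).ravel()[[1,0]]; sl=k1/k0
        n=np.array([w[1],-w[0]]); c=c+n*np.median(e[:,1]); w=w+n*sl; w/=np.linalg.norm(w)
    a=(q-c)@w
    lo,hi=np.percentile(a,[.3,99.7])
    return c,w,lo,hi,np.median(e[:,2])
if __name__=="__main__":
    for n in("scene","top"):
        c,w,lo,hi,wd=rail(f"pics/{n}0.npz")
        print(n,c.round(4),"yaw",np.degrees(np.arctan2(-w[0],w[1])).round(2),"len",hi-lo,"w",wd,"ends",(c+w*lo).round(4),(c+w*hi).round(4))
E
python3 rail.py
python3 -m handwheel '[[0.087,0,0,0,0,0,0]]' 20; python3 -c "
from bench import ctrl;s=ctrl.get_state();print(s)"
```

```text
scene [0.5176 0.0529] yaw 10.32 len 0.28463588921572874 w 0.03506141629343244 ends [ 0.5436 -0.0899] [0.4927 0.1902]
top [0.5165 0.0583] yaw 10.41 len 0.2830025101302781 w 0.033962447453092286 ends [ 0.5433 -0.0871] [0.4921 0.1912]
time: 0.22
position: [0.1718, -0.6266, 0.222]
tool_rot: [-3.113, -0.419, 0.0]
ft_force: [0.0, 0.4, -1.0]
grip_width: 0.999
grip_force: 0.0
{'time': 0.225, 'joint_positions': array([ 1.31714567,  0.32146188, -0.07009065,  1.45112257,  0.0226354 ,
        1.37075856, -0.05688082]), 'qd': array([-0.00043656, -0.00197975, -0.0005461 , -0.00435785, -0.00108395,
       -0.00060611, -0.00104992]), 'joint_torque': array([ 3.72708855e-04, -4.90930045e+01, -4.03048284e-01, -3.12371314e+01,
       -6.37492281e-02,  4.02965792e-02,  1.24270787e-04]), 'position': array([ 0.1718453 , -0.62659286,  0.22197347]), 'tool_rot': array([-3.11254260e+00, -4.19279534e-01,  3.65010117e-04]), 'ft_force': array([ 0.01105391,  0.41048338, -1.03753803]), 'torque': array([ 0.00018281, -0.00334629,  0.00101913]), 'grip_force': 0.0, 'grip_width': 0.9994387766327891}
```

```bash
python3 -m handwheel '[[0.087,0.03,-0.0204,-0.0065,0,0,0.5],[0.087,0.03,-0.0204,-0.0065,0,0,0],[0.087,0.03,-0.0204,-0.0065,0,0,0],[0.087,0.03,-0.0204,-0.0065,0,0,0],[0.087,0.03,-0.0204,-0.0065,0,0,0],[0.087,0.03,-0.0204,-0.0065,0,0,0],[0.087,0.03,-0.0204,-0.0065,0,0,0],[0.087,0.03,-0.0204,-0.0065,0,0,0],[0.087,0.03,-0.0204,-0.0065,0,0,0],[0.087,0.03,-0.0204,-0.0065,0,0,0],[0.087,0.03,-0.0204,-0.0065,0,0,5.3],[0.087,0,0,0,0,0,0]]' 20
cat > look.py <<'E'
import sys; from h import *; from bench import ctrl
tag=sys.argv[1]; s=ctrl.get_state(); 
rv=s['tool_rot']; Rt=cv2.Rodrigues(np.array(rv))[0]
print("t",round(s['time'],2),"pos",s['position'].round(4),"toolx yaw",np.degrees(np.arctan2(Rt[1,0],Rt[0,0])).round(2),"ztool",Rt[:,2].round(4),"ft",s['ft_force'].round(1))
for n in sys.argv[2:]:
    c=ctrl.camera_info(n); im,d=ctrl.get_image(n); np.savez(f"pics/{n}{tag}.npz",im=im,d=d,**c); cv2.imwrite(f"pics/{n}{tag}.png",im)
    im,d,P=pts(f"pics/{n}{tag}.npz"); hsv=cv2.cvtColor(im,cv2.COLOR_BGR2HSV)
    m=(cv2.inRange(hsv,(105,150,40),(125,255,255))>0)&(d>0); p=P[m]
    if len(p)<20: print(n,"no blue");continue
    zt=np.percentile(p[:,2],95); v,u=np.nonzero(m&(P[...,2]>zt-.008)); q=ray(f"pics/{n}{tag}.npz",np.c_[u,v],zt)[:,:2]
    r=cv2.minAreaRect(q.astype(np.float32)*1000); print(n,len(p),"ztop",zt.round(4),"mean",q.mean(0).round(4),"rect",np.round(r[0],1),np.round(r[1],1),round(r[2],2))
E
python3 look.py 1 wrist
```

```text
time: 1.72
position: [0.4358, -0.322, 0.2947]
tool_rot: [-3.13, -0.271, -0.003]
ft_force: [0.2, 0.0, -0.5]
grip_width: 1.001
grip_force: 0.0
t 1.73 pos [ 0.4358 -0.322   0.2947] toolx yaw 9.9 ztool [ 1.8e-03  3.0e-04 -1.0e+00] ft [ 0.2  0.  -0.5]
wrist 1135 ztop 0.248 mean [ 0.4511 -0.2963] rect [ 450.7 -296.2] [30.3 16.2] 11.02
```

View pics/wrist1.png

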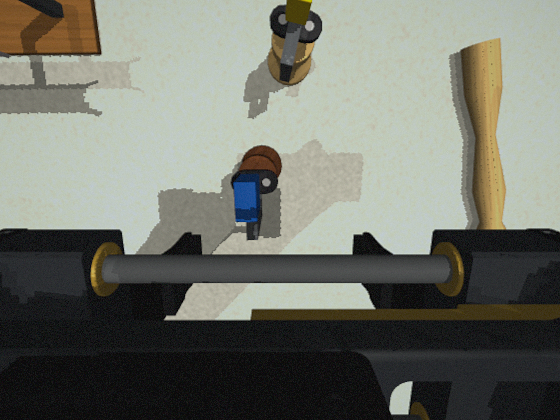

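The wrist view shows the blue tab at (246,200) with the pale hanger beyond it. The tab is at (0.4508,-0.2963), yaw 11°.

```bash
python3 -m handwheel '[[0.087,0.0096,-0.0113,0,0,0,-1.1],[0.087,0.0096,-0.0113,0,0,0,0],[0.087,0,0,0.017,0,0,0],[0.087,0,0,0.017,0,0,0],[0.087,0,0,0.017,0,0,0],[0.087,0,0,0.017,0,0,0],[0.087,0,0,0.017,0,0,0],[0.087,0,0,0,0,0,0]]' 30; python3 look.py 2
```

```text
time: 2.78
position: [0.4472, -0.2991, 0.2072]
tool_rot: [-3.126, -0.291, 0.004]
ft_force: [-0.0, 1.1, 0.3]
grip_width: 0.997
grip_force: 0.0
t 2.77 pos [ 0.4472 -0.2991  0.2072] toolx yaw 10.64 ztool [-0.0026  0.0019 -1.    ] ft [-0.   1.1  0.3]
```

```bash
python3 -m handwheel '[[0.087,0.004,-0.002,-0.001,0,0,0],[0.087,0,0,0,0,0,0]]' 30; python3 -m handwheel '[[0,0,0,0,0,0,0],[0,0,0,0,0,0,0],[0,0,0,0,0,0,0],[0,0,0,0,0,0,0],[0,0,0,0,0,0,0],[0,0,0,0,0,0,0],[0,0,0,0,0,0,0],[0,0,0,0,0,0,0]]' 30;python3 look.py 3
```

```text
time: 3.02
position: [0.4528, -0.2967, 0.2111]
tool_rot: [3.127, 0.293, 0.003]
ft_force: [0.5, 0.4, 0.2]
grip_width: 0.998
grip_force: 0.0
time: 4.03
position: [0.4517, -0.2968, 0.21]
tool_rot: [-3.128, -0.291, 0.0]
ft_force: [0.4, 1.7, -0.1]
grip_width: 0.184
grip_force: 30.0
t 4.03 pos [ 0.4517 -0.2968  0.21  ] toolx yaw 10.65 ztool [-1.e-04  1.e-04 -1.e+00] ft [ 0.4  1.7 -0.1]
```

```bash
python3 -m handwheel '[[0,0,0,-0.01,0,0,0],[0,0,0,-0.02,0,0,0],[0,0,0,-0.02,0,0,0],[0,0,0,-0.01,0,0,0]]' 30;  python3 -m handwheel '[[0,0.013,-0.0125,0,0,0,0],[0,0.0145,-0.014,0,0,0,0],[0,0.0145,-0.014,0,0,0,0],[0,0.0145,-0.014,0,0,0,0],[0,0.0145,-0.014,0,0,0,0],[0,0.0145,-0.014,0,0,0,0],[0,0.0145,-0.014,0,0,0,0],[0,0.0145,-0.014,0,0,0,0],[0,0.0145,-0.014,0,0,0,0],[0,0,0,0,0,0,0],[0,0,0,0,0,0,0]]'; python3 look.py 4 scene top wrist; sed -i 's/{n}0.npz/{n}4.npz/' rail.py; python3 rail.py
```

```text
time: 4.53
position: [0.452, -0.297, 0.2712]
tool_rot: [3.127, 0.291, 0.001]
ft_force: [0.8, -0.8, -3.5]
grip_width: 0.179
grip_force: 30.0
time: 5.9
position: [0.5549, -0.151, 0.2693]
tool_rot: [3.128, 0.291, -0.003]
ft_force: [-0.7, 0.1, -4.1]
grip_width: 0.181
grip_force: 30.0
t 5.9 pos [ 0.5549 -0.151   0.2693] toolx yaw 10.64 ztool [-1.6e-03 -3.0e-04 -1.0e+00] ft [-0.7  0.1 -4.1]
scene 68 ztop 0.3084 mean [ 0.5622 -0.1515] rect [ 562.8 -152.4] [21.1 14.5] 0.71
top no blue
wrist 1635 ztop 0.3075 mean [ 0.5514 -0.1522] rect [ 556.9 -151.3] [29.5 15.8] 10.56
scene [0.5126 0.0808] yaw 10.28 len 0.22082521169810732 w 0.03521253264166184 ends [ 0.532  -0.0262] [0.4926 0.1911]
top [0.5117 0.0844] yaw 10.41 len 0.21862181079902177 w 0.034319983304491944 ends [ 0.5315 -0.0232] [0.492  0.1918]
```

```bash
python3 - <<'E'
import cv2,numpy as np
g=lambda i,x,y,w,h,k:cv2.resize(i[y:y+h,x:x+w],None,fx=k,fy=k,interpolation=cv2.INTER_CUBIC)
b=cv2.imread("pics/scene4.png");w=cv2.imread("pics/wrist4.png");a=cv2.imread("pics/top4.png")
c=np.zeros((600,800,3),np.uint8);c[:300,:400]=g(b,150,140,200,150,2);c[:300,400:]=np.clip(g(a,160,120,200,150,2)*1.8,0,255);c[300:,:400]=cv2.resize(w,(400,300))
cv2.imwrite("pics/c4.png",c)
E
```

```text
(no output)
```

View pics/c4.png

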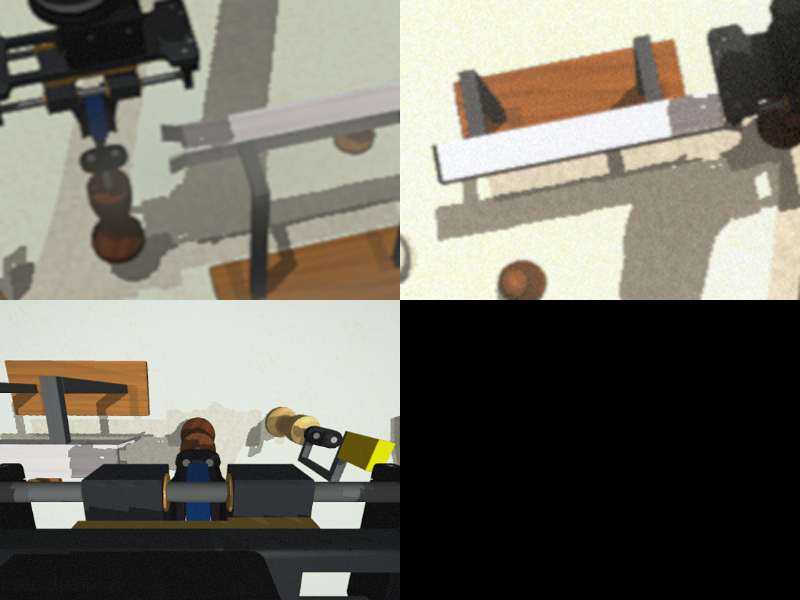

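The crops show the dark hanger held upright beside the flared mouth, with the head at about (201,219) in the scene image. Now I measure the head against the rail in that same view.

```bash
python3 - <<'E'
from h import *; from rail import rail
f="pics/scene4.npz"; im,d,P=pts(f); g=im.max(2)
m=np.zeros_like(g); m[205:235,180:225]=((g<70)|((d>0)&(abs(P[...,2]-.2195)<.004)))[205:235,180:225]
print("\n".join("".join("#" if m[v,u] else "." for u in range(180,225)) for v in range(205,235)))
print(g[212:228:2,188:216:2])
c,w,*_=rail("pics/scene0.npz")
zc=.0595+.155
for uv in [(201.5,219),(202,219.5)]:
    p=ray(f,uv,zc)[0][:2]; print(uv,p.round(4),"rail x",((p-c)@[w[1],-w[0]]).round(4))
E
```

```text
...........#####.......##....................
...........#####.............................
............###..............................
.....................#.......................
..................####.......................
..................####.......................
..................####.......................
...................###..######...............
...................#############.............
..............##################.............
............#####################............
...........######################............
..........####.###################...........
.........########################............
..........#######################............
.........#######################.............
.........#######################.............
..........####################...............
...........##################................
...........#################.................
..............########..##...................
..................###........................
.............................................
...................#.........................
...................#.........................
................##...........................
...............####..........................
...............#.............................
.............................................
.............................................
[[174 173 174 177 168  74  56 101 115  99  99 125 172 180]
 [173 174 169 137  91  56  52  51  50  57  60  51 108 177]
 [178 154  80  54  53  50  53  56  57  81  86  61  66 154]
 [172  97  50  81  83  58  56  57  57  65  65  61  60 147]
 [167  78  53  70  70  56  58  58  60  59  60  60  74 159]
 [173 101  52  56  56  57  59  61  61  62  60  74 134 176]
 [181 148  62  54  57  59  59  60  60  63  75 141 174 177]
 [173 178 152 116  83  67  68  82  78  72  72  73 125 174]]
(201.5, 219) [ 0.553  -0.1526] rail x -0.002
(202, 219.5) [ 0.5543 -0.1516] rail x -0.0005
```

```bash
cat > chk.py <<'E'
# exit 1 if force along/lateral to the rail or vertical change passes limits
import sys,numpy as np; from bench import ctrl
s=ctrl.get_state(); F=s['ft_force']; a=np.radians(10.4); w=np.array([-np.sin(a),np.cos(a),0]); n=np.array([w[1],-w[0],0])
p=np.array(s['position'])-[.5433,-.0875,0]; lim=float(sys.argv[1])
print("t %.2f y %.4f x %.4f z %.4f | Fal %.1f Flat %.1f Fz %.1f"%(s['time'],p@w,p@n,s['position'][2],F@w,F@n,F[2]))
sys.exit(int(abs(F@w)>lim or abs(F@n)>lim+4 or abs(F[2]+4)>lim+4))
E
python3 -m handwheel '[[0,0.0012,0,0.0025,0,0,0.25],[0,0,-0.005,0,0,0,0],[0,0,-0.008,0,0,0,0],[0,0,-0.005,0,0,0,0],[0,0,0,0,0,0,0],[0,0,0,0,0,0,0]]' >/dev/null; python3 chk.py 6 && python3 -m handwheel '[[0,0,-0.003,0,0,0,0],[0,0,-0.003,0,0,0,0],[0,0,-0.003,0,0,0,0]]' >/dev/null && python3 chk.py 6 && python3 -m handwheel '[[0,0,-0.003,0,0,0,0],[0,0,-0.003,0,0,0,0],[0,0,-0.003,0,0,0,0]]' >/dev/null && python3 chk.py 6 && python3 -m handwheel '[[0,0,-0.003,0,0,0,0],[0,0,-0.003,0,0,0,0],[0,0,-0.003,0,0,0,0]]' >/dev/null && python3 chk.py 6
```

```text
t 6.80 y -0.0466 x 0.0018 z 0.2676 | Fal -0.6 Flat -1.0 Fz -3.6
t 7.17 y -0.0370 x 0.0018 z 0.2675 | Fal -0.3 Flat -0.4 Fz -3.9
t 7.55 y -0.0281 x 0.0018 z 0.2675 | Fal 0.7 Flat -0.1 Fz -4.2
t 7.92 y -0.0192 x 0.0018 z 0.2675 | Fal 0.6 Flat -0.3 Fz -3.5
```

```bash
H="python3 -m handwheel"; python3 -m handwheel '[[0,0,-0.003,0,0,0,0],[0,0,-0.003,0,0,0,0]]' >/dev/null && python3 chk.py 6 && python3 -m handwheel '[[0,0,-0.003,0,0,0,0],[0,0,-0.003,0,0,0,0]]' >/dev/null && python3 chk.py 6 && python3 -m handwheel '[[0,0,-0.003,0,0,0,0],[0,0,-0.003,0,0,0,0]]' >/dev/null && python3 chk.py 6 && python3 -m handwheel '[[0,0,-0.003,0,0,0,0],[0,0,-0.003,0,0,0,0]]' >/dev/null && python3 chk.py 6 && python3 -m handwheel '[[0,0,-0.003,0,0,0,0],[0,0,-0.003,0,0,0,0]]' >/dev/null && python3 chk.py 6; python3 look.py 5 scene
```

```text
t 8.18 y -0.0131 x 0.0018 z 0.2675 | Fal -0.1 Flat -0.3 Fz -3.6
t 8.43 y -0.0071 x 0.0018 z 0.2675 | Fal -0.5 Flat -0.3 Fz -4.2
t 8.68 y -0.0012 x 0.0018 z 0.2675 | Fal 0.5 Flat -0.8 Fz -4.1
t 8.93 y 0.0048 x 0.0018 z 0.2675 | Fal -0.3 Flat 0.4 Fz -3.9
t 9.18 y 0.0108 x 0.0018 z 0.2676 | Fal -0.1 Flat -0.0 Fz -2.7
t 9.18 pos [ 0.5431 -0.0765  0.2676] toolx yaw 10.39 ztool [ 0.e+00 -1.e-04 -1.e+00] ft [-0.  -0.1 -2.7]
scene 43 ztop 0.3069 mean [ 0.5494 -0.0761] rect [550.  -75.8] [11.  16.7] 88.33
```

```bash
python3 -c "
import cv2
b=cv2.imread('pics/scene5.png')[140:290,150:350];cv2.imwrite('pics/c5.png',cv2.resize(b,None,fx=4,fy=4,interpolation=2))"
```

```text
(no output)
```

View pics/c5.png

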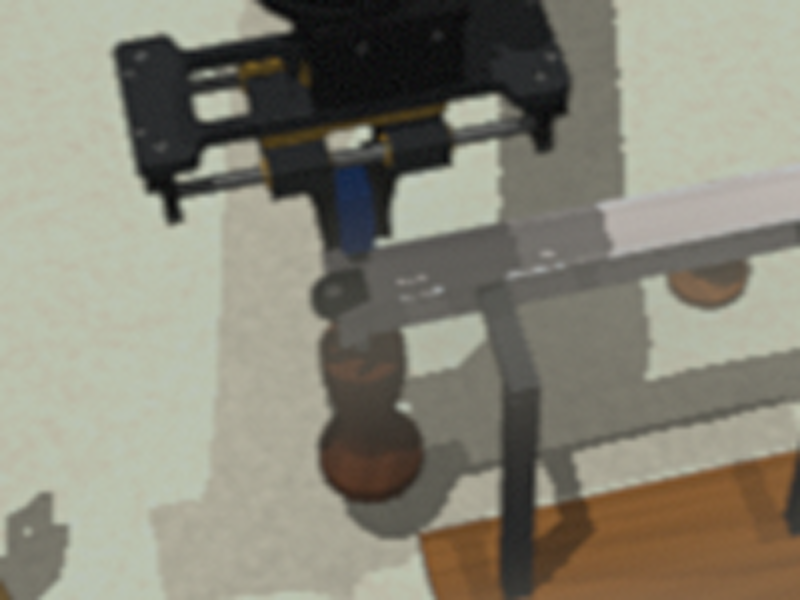

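The head sits half inside the flare (about (340,295) in the crop) with no contact force. The mouth must be about 13 mm further in than I assumed. I keep going with checks.

```bash
sed -i 's/\[.5433,-.0875,0\]/[.541,-.0747,0]/' chk.py; python3 -m handwheel '[[0,0,-0.003,0,0,0,0],[0,0,-0.003,0,0,0,0]]' >/dev/null && python3 chk.py 6 && python3 -m handwheel '[[0,0,-0.003,0,0,0,0],[0,0,-0.003,0,0,0,0]]' >/dev/null && python3 chk.py 6 && python3 -m handwheel '[[0,0,-0.003,0,0,0,0],[0,0,-0.003,0,0,0,0]]' >/dev/null && python3 chk.py 6 && python3 -m handwheel '[[0,0,-0.003,0,0,0,0],[0,0,-0.003,0,0,0,0]]' >/dev/null && python3 chk.py 6 && python3 -m handwheel '[[0,0,-0.003,0,0,0,0],[0,0,-0.003,0,0,0,0]]' >/dev/null && python3 chk.py 6&& python3 -m handwheel '[[0,0,-0.003,0,0,0,0],[0,0,-0.003,0,0,0,0]]' >/dev/null && python3 chk.py 6&& python3 -m handwheel '[[0,0,-0.003,0,0,0,0],[0,0,-0.003,0,0,0,0]]' >/dev/null && python3 chk.py 6
```

```text
t 9.47 y 0.0038 x 0.0018 z 0.2675 | Fal -0.6 Flat -0.0 Fz -3.3
t 9.72 y 0.0099 x 0.0018 z 0.2676 | Fal 1.2 Flat -0.9 Fz -4.2
t 9.97 y 0.0159 x 0.0018 z 0.2675 | Fal -0.2 Flat -0.2 Fz -4.1
t 10.22 y 0.0218 x 0.0018 z 0.2675 | Fal 0.3 Flat 0.5 Fz -3.8
t 10.47 y 0.0279 x 0.0018 z 0.2675 | Fal 0.5 Flat 0.5 Fz -3.6
t 10.72 y 0.0338 x 0.0018 z 0.2675 | Fal -0.7 Flat -0.2 Fz -4.1
t 10.97 y 0.0398 x 0.0018 z 0.2675 | Fal 0.1 Flat 0.8 Fz -3.5
```

```bash
cat > chz.py <<'E'
import sys; from bench import ctrl
s=ctrl.get_state(); print("z %.4f Fz %.1f"%(s['position'][2],s['ft_force'][2])); sys.exit(int(s['ft_force'][2]>-2.2))
E
python3 -m handwheel '[[0,0,0,0.0015,0,0,0],[0,0,0,0.0005,0,0,0],[0,0,0,0,0,0,0]]'>/dev/null; python3 chz.py && python3 -m handwheel '[[0,0,0,0.0005,0,0,0],[0,0,0,0,0,0,0]]'>/dev/null && python3 chz.py && python3 -m handwheel '[[0,0,0,0.0005,0,0,0],[0,0,0,0,0,0,0]]'>/dev/null && python3 chz.py && python3 -m handwheel '[[0,0,0,0.0005,0,0,0],[0,0,0,0,0,0,0]]'>/dev/null && python3 chz.py && python3 -m handwheel '[[0,0,0,0.0005,0,0,0],[0,0,0,0,0,0,0]]'>/dev/null && python3 chz.py && python3 -m handwheel '[[0,0,0,0.0005,0,0,0],[0,0,0,0,0,0,0]]'>/dev/null && python3 chz.py && python3 -m handwheel '[[0,0,0,0.0005,0,0,0],[0,0,0,0,0,0,0]]'>/dev/null && python3 chz.py && python3 -m handwheel '[[0,0,0,0.0005,0,0,0],[0,0,0,0,0,0,0]]'>/dev/null && python3 chz.py
```

```text
z 0.2654 Fz -2.6
z 0.2650 Fz -4.2
z 0.2645 Fz -4.2
z 0.2640 Fz -3.4
z 0.2640 Fz 0.4
```

```bash
python3 -m handwheel '[[0,0,0,-0.0008,0,0,0],[0,0,0,0,0,0,0],[0,0,-0.0025,0,0,0,0],[0,0,-0.0025,0,0,0,0],[0,0,-0.0025,0,0,0,0],[0,0,-0.0025,0,0,0,0]]'>/dev/null; python3 chk.py 5 && python3 -m handwheel '[[0,0,-0.0025,0,0,0,0],[0,0,-0.0025,0,0,0,0],[0,0,-0.0025,0,0,0,0]]'>/dev/null; python3 chk.py 5 && python3 -m handwheel '[[0,0,-0.0025,0,0,0,0],[0,0,-0.0025,0,0,0,0],[0,0,-0.0025,0,0,0,0],[0,0,-0.0025,0,0,0,0]]'>/dev/null; python3 chk.py 5
```

```text
t 13.10 y 0.0499 x 0.0018 z 0.2643 | Fal 0.3 Flat 0.7 Fz -4.5
t 13.47 y 0.0573 x 0.0018 z 0.2643 | Fal -0.4 Flat -0.2 Fz -3.2
t 13.97 y 0.0673 x 0.0018 z 0.2643 | Fal -0.5 Flat -0.3 Fz -4.0
```

```bash
c(){ python3 chk.py 4; }
python3 -m handwheel '[[0,0,-0.002,0,0,0,0],[0,0,-0.002,0,0,0,0],[0,0,-0.002,0,0,0,0]]'>/dev/null; c &&
python3 -m handwheel '[[0,0,-0.0015,0,0,0,0]]'>/dev/null; c &&
python3 -m handwheel '[[0,0,-0.0015,0,0,0,0]]'>/dev/null && c &&
python3 -m handwheel '[[0,0,-0.0015,0,0,0,0]]'>/dev/null && c &&
python3 -m handwheel '[[0,0,-0.0015,0,0,0,0]]'>/dev/null && c &&
python3 -m handwheel '[[0,0,-0.0015,0,0,0,0]]'>/dev/null && c &&
python3 -m handwheel '[[0,0,-0.0015,0,0,0,0]]'>/dev/null && c &&
python3 -m handwheel '[[0,0,-0.0015,0,0,0,0]]'>/dev/null && c &&
python3 -m handwheel '[[0,0,-0.0015,0,0,0,0]]'>/dev/null && c &&
python3 -m handwheel '[[0,0,-0.0015,0,0,0,0]]'>/dev/null && c &&
python3 -m handwheel '[[0,0,-0.0015,0,0,0,0]]'>/dev/null && c &&
python3 -m handwheel '[[0,0,-0.0015,0,0,0,0]]'>/dev/null && c &&
python3 -m handwheel '[[0,0,-0.0015,0,0,0,0]]'>/dev/null && c &&
python3 -m handwheel '[[0,0,-0.0015,0,0,0,0]]'>/dev/null && c &&
python3 -m handwheel '[[0,0,-0.0015,0,0,0,0]]'>/dev/null && c &&
python3 -m handwheel '[[0,0,-0.0015,0,0,0,0]]'>/dev/null && c &&
python3 -m handwheel '[[0,0,-0.0015,0,0,0,0]]'>/dev/null && c &&
python3 -m handwheel '[[0,0,-0.0015,0,0,0,0]]'>/dev/null && c &&
python3 -m handwheel '[[0,0,-0.0015,0,0,0,0]]'>/dev/null && c &&
python3 -m handwheel '[[0,0,-0.0015,0,0,0,0]]'>/dev/null && c &&
python3 -m handwheel '[[0,0,-0.0015,0,0,0,0]]'>/dev/null && c
```

```text
t 14.35 y 0.0732 x 0.0018 z 0.2643 | Fal 0.4 Flat -0.1 Fz -3.0
t 14.47 y 0.0748 x 0.0018 z 0.2643 | Fal -0.9 Flat -0.2 Fz -3.0
t 14.60 y 0.0762 x 0.0018 z 0.2643 | Fal 0.1 Flat 0.6 Fz -3.9
t 14.72 y 0.0777 x 0.0018 z 0.2643 | Fal 0.9 Flat 0.4 Fz -3.7
t 14.85 y 0.0792 x 0.0018 z 0.2643 | Fal 0.1 Flat 0.6 Fz -3.8
t 14.97 y 0.0807 x 0.0018 z 0.2643 | Fal -0.1 Flat 0.2 Fz -3.4
t 15.10 y 0.0822 x 0.0018 z 0.2643 | Fal -0.4 Flat 0.2 Fz -4.5
t 15.22 y 0.0837 x 0.0018 z 0.2643 | Fal -1.0 Flat -0.2 Fz -3.5
t 15.35 y 0.0853 x 0.0018 z 0.2643 | Fal 0.4 Flat 0.2 Fz -3.3
t 15.47 y 0.0867 x 0.0018 z 0.2643 | Fal 0.1 Flat -0.1 Fz -4.0
t 15.60 y 0.0883 x 0.0018 z 0.2643 | Fal 0.4 Flat -0.4 Fz -4.6
t 15.72 y 0.0897 x 0.0018 z 0.2644 | Fal -0.4 Flat 0.4 Fz -4.1
t 15.85 y 0.0913 x 0.0018 z 0.2644 | Fal 0.8 Flat 0.2 Fz -3.4
t 15.97 y 0.0927 x 0.0018 z 0.2643 | Fal 0.0 Flat -0.3 Fz -3.0
t 16.10 y 0.0942 x 0.0018 z 0.2643 | Fal 0.5 Flat 0.4 Fz -3.4
t 16.23 y 0.0957 x 0.0018 z 0.2643 | Fal -0.7 Flat 0.4 Fz -3.7
t 16.35 y 0.0973 x 0.0018 z 0.2643 | Fal 0.3 Flat 0.8 Fz -3.8
t 16.48 y 0.0988 x 0.0018 z 0.2643 | Fal 0.0 Flat -0.2 Fz -3.4
t 16.60 y 0.1002 x 0.0018 z 0.2643 | Fal 0.1 Flat 0.1 Fz -3.4
t 16.73 y 0.1017 x 0.0018 z 0.2643 | Fal -0.3 Flat 0.3 Fz -4.0
t 16.85 y 0.1033 x 0.0018 z 0.2643 | Fal 0.1 Flat 0.6 Fz -2.4
```

```bash
c(){ python3 chk.py 3.5; }
python3 -m handwheel '[[0,0,-0.0015,0,0,0,0]]'>/dev/null && c &&
python3 -m handwheel '[[0,0,-0.0015,0,0,0,0]]'>/dev/null && c &&
python3 -m handwheel '[[0,0,-0.0015,0,0,0,0]]'>/dev/null && c &&
python3 -m handwheel '[[0,0,-0.0015,0,0,0,0]]'>/dev/null && c &&
python3 -m handwheel '[[0,0,-0.0015,0,0,0,0]]'>/dev/null && c &&
python3 -m handwheel '[[0,0,-0.0015,0,0,0,0]]'>/dev/null && c &&
python3 -m handwheel '[[0,0,-0.0015,0,0,0,0]]'>/dev/null && c &&
python3 -m handwheel '[[0,0,-0.0015,0,0,0,0]]'>/dev/null && c &&
python3 -m handwheel '[[0,0,-0.0015,0,0,0,0]]'>/dev/null && c &&
python3 -m handwheel '[[0,0,-0.0015,0,0,0,0]]'>/dev/null && c &&
python3 -m handwheel '[[0,0,-0.0015,0,0,0,0]]'>/dev/null && c &&
python3 -m handwheel '[[0,0,-0.0015,0,0,0,0]]'>/dev/null && c &&
python3 -m handwheel '[[0,0,-0.0015,0,0,0,0]]'>/dev/null && c &&
python3 -m handwheel '[[0,0,-0.0015,0,0,0,0]]'>/dev/null && c &&
python3 -m handwheel '[[0,0,-0.0015,0,0,0,0]]'>/dev/null && c &&
python3 -m handwheel '[[0,0,-0.0015,0,0,0,0]]'>/dev/null && c &&
python3 -m handwheel '[[0,0,-0.0015,0,0,0,0]]'>/dev/null && c &&
python3 -m handwheel '[[0,0,-0.0015,0,0,0,0]]'>/dev/null && c &&
python3 -m handwheel '[[0,0,-0.0015,0,0,0,0]]'>/dev/null && c &&
python3 -m handwheel '[[0,0,-0.0015,0,0,0,0]]'>/dev/null && c &&
python3 -m handwheel '[[0,0,-0.0015,0,0,0,0]]'>/dev/null && c &&
python3 -m handwheel '[[0,0,-0.0015,0,0,0,0]]'>/dev/null && c &&
python3 -m handwheel '[[0,0,-0.0015,0,0,0,0]]'>/dev/null && c &&
python3 -m handwheel '[[0,0,-0.0015,0,0,0,0]]'>/dev/null && c
```

```text
t 16.98 y 0.1047 x 0.0018 z 0.2643 | Fal -0.2 Flat 0.7 Fz -4.2
t 17.10 y 0.1063 x 0.0018 z 0.2643 | Fal -0.1 Flat -0.8 Fz -3.8
t 17.23 y 0.1077 x 0.0018 z 0.2643 | Fal 0.4 Flat -0.4 Fz -3.8
t 17.35 y 0.1092 x 0.0018 z 0.2643 | Fal 0.6 Flat -0.0 Fz -3.6
t 17.48 y 0.1108 x 0.0018 z 0.2643 | Fal -0.4 Flat 0.2 Fz -4.1
t 17.60 y 0.1122 x 0.0018 z 0.2643 | Fal 0.1 Flat 0.4 Fz -3.9
t 17.73 y 0.1138 x 0.0018 z 0.2643 | Fal -0.2 Flat -0.6 Fz -3.1
t 17.85 y 0.1152 x 0.0018 z 0.2643 | Fal 0.2 Flat -0.4 Fz -4.6
t 17.98 y 0.1168 x 0.0018 z 0.2643 | Fal 0.2 Flat -0.6 Fz -3.6
t 18.10 y 0.1182 x 0.0018 z 0.2643 | Fal 0.2 Flat 0.6 Fz -3.7
t 18.23 y 0.1197 x 0.0018 z 0.2643 | Fal -0.8 Flat -0.2 Fz -3.1
t 18.35 y 0.1212 x 0.0018 z 0.2643 | Fal 0.4 Flat 0.2 Fz -3.6
t 18.48 y 0.1227 x 0.0018 z 0.2643 | Fal -1.1 Flat 0.9 Fz -3.6
t 18.60 y 0.1241 x 0.0018 z 0.2643 | Fal -0.1 Flat -1.0 Fz -3.4
t 18.73 y 0.1255 x 0.0018 z 0.2643 | Fal -2.1 Flat -0.1 Fz -2.7
t 18.85 y 0.1257 x 0.0018 z 0.2644 | Fal -4.8 Flat 0.1 Fz -3.0
```

```bash
g(){ python3 chk.py 9; }
python3 -m handwheel '[[0,0,0,0.0004,0,0,0],[0,0,0,0,0,0,0]]'>/dev/null; g && python3 -m handwheel '[[0,0,-0.0004,0,0,0,0],[0,0,0,0,0,0,0]]'>/dev/null && g && python3 -m handwheel '[[0,0,-0.0004,0,0,0,0],[0,0,0,0,0,0,0]]'>/dev/null && g && python3 -m handwheel '[[0,0,-0.0004,0,0,0,0],[0,0,0,0,0,0,0]]'>/dev/null && g && python3 -m handwheel '[[0,0,-0.0004,0,0,0,0],[0,0,0,0,0,0,0]]'>/dev/null && g && python3 -m handwheel '[[0,0,-0.0004,0,0,0,0],[0,0,0,0,0,0,0]]'>/dev/null && g && python3 -m handwheel '[[0,0,-0.0004,0,0,0,0],[0,0,0,0,0,0,0]]'>/dev/null && g
```

```text
t 19.10 y 0.1258 x 0.0018 z 0.2643 | Fal -5.7 Flat -0.7 Fz 0.5
t 19.35 y 0.1258 x 0.0018 z 0.2643 | Fal -5.8 Flat -1.1 Fz 0.0
t 19.60 y 0.1259 x 0.0018 z 0.2643 | Fal -6.5 Flat -0.6 Fz -0.7
t 19.85 y 0.1260 x 0.0018 z 0.2643 | Fal -7.6 Flat -0.8 Fz 0.2
t 20.10 y 0.1260 x 0.0018 z 0.2644 | Fal -7.0 Flat -0.9 Fz -0.0
t 20.35 y 0.1261 x 0.0018 z 0.2644 | Fal -7.2 Flat -0.3 Fz -0.1
t 20.60 y 0.1262 x 0.0018 z 0.2644 | Fal -8.4 Flat -0.7 Fz -0.1
```

```bash
python3 -m handwheel '[[0,0,-0.0007,0,0,0,0],[0,0,-0.0007,0,0,0,0],[0,0,0,0,0,0,0]]'>/dev/null; python3 chk.py 9;python3 -m handwheel '[[0,0,0,0,0,0,0],[0,0,0,0,0,0,0]]'>/dev/null; python3 chk.py 9;python3 -m handwheel '[[0,0,0,0,0,0,0],[0,0,0,0,0,0,0]]'>/dev/null; python3 chk.py 9; python3 -m handwheel '[[0,0,0,0,0,0,0],[0,0,0,0,0,0,0]]'>/dev/null; python3 chk.py 9
```

```text
t 20.98 y 0.1264 x 0.0018 z 0.2645 | Fal -10.6 Flat -0.2 Fz 0.3
t 21.23 y 0.1264 x 0.0018 z 0.2645 | Fal -10.1 Flat -0.9 Fz -0.3
t 21.48 y 0.1263 x 0.0018 z 0.2645 | Fal -11.0 Flat -1.1 Fz 1.2
t 21.73 y 0.1264 x 0.0018 z 0.2645 | Fal -10.3 Flat -0.1 Fz 0.7
```

```bash
python3 -m handwheel '[[0,0,0.001,0,0,0,0],[0,0,0.001,0,0,0,0],[0,0,0,0,0,0,0]]'>/dev/null; python3 chk.py 4 || python3 -m handwheel '[[0,0,0.001,0,0,0,0],[0,0,0,0,0,0,0]]'>/dev/null; python3 chk.py 4 || python3 -m handwheel '[[0,0,0.0007,0,0,0,0],[0,0,0,0,0,0,0]]'>/dev/null; python3 chk.py 4 || python3 -m handwheel '[[0,0,0.0007,0,0,0,0],[0,0,0,0,0,0,0]]'>/dev/null; python3 chk.py 4
```

```text
t 22.10 y 0.1260 x 0.0018 z 0.2644 | Fal -7.6 Flat -0.3 Fz -0.5
t 22.35 y 0.1259 x 0.0018 z 0.2643 | Fal -6.9 Flat -0.0 Fz -0.5
t 22.60 y 0.1258 x 0.0018 z 0.2643 | Fal -5.1 Flat -0.9 Fz -0.3
t 22.85 y 0.1257 x 0.0019 z 0.2642 | Fal -5.1 Flat -1.0 Fz -0.4
```

```bash
python3 -m handwheel '[[0,0,0.001,0,0,0,0],[0,0,0.0005,0,0,0,0],[0,0,0,0,0,0,0]]' 10 >/dev/null; python3 chk.py 4; python3 -m handwheel '[[0.035,0,0,0,0,0,0],[0.035,0,0,0,0,0,0],[0.035,0,0,0,0,0,0],[0.035,0,0,0,0,0,0]]'; python3 chk.py 4; python3 look.py 6 scene wrist
```

```text
t 23.23 y 0.1256 x 0.0019 z 0.2640 | Fal -3.1 Flat -0.0 Fz -0.8
time: 23.72
position: [0.5202, 0.049, 0.2639]
tool_rot: [-3.128, -0.285, -0.0]
ft_force: [-0.1, -0.5, -0.2]
grip_width: 0.398
grip_force: 0.0
t 23.73 y 0.1254 x 0.0018 z 0.2639 | Fal -0.4 Flat -0.2 Fz -0.2
t 23.73 pos [0.5202 0.049  0.2639] toolx yaw 10.41 ztool [ 0.e+00  3.e-04 -1.e+00] ft [-0.1 -0.5 -0.2]
scene 75 ztop 0.3031 mean [0.5295 0.0459] rect [530.4  45.9] [13.2 22.7] 83.96
wrist 1563 ztop 0.3018 mean [0.5167 0.0484] rect [522.1  49.3] [29.5 15. ] 10.43
```

View pics/wrist6.png

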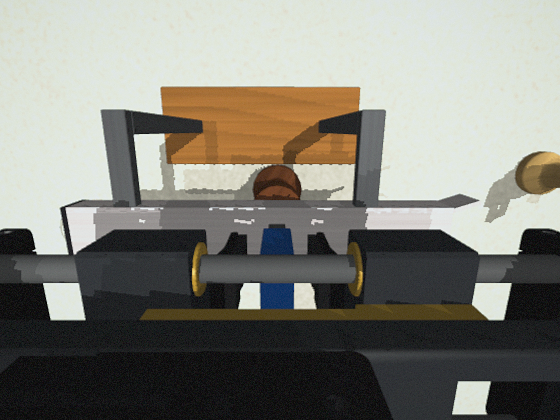

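The blue tab (276,270) stands free between the open fingers, so I can rise straight up.

```bash
python3 -m handwheel '[[0.06,0,0,0,0,0,0],[0.06,0,0,0,0,0,0],[0.06,0,0,-0.01,0,0,0],[0.06,0,0,-0.02,0,0,0],[0.06,0,0,-0.025,0,0,0],[0.06,0,0,-0.025,0,0,0],[0.06,0,0,-0.02,0,0,0],[0.06,0,0,0,0,0,0],[0.06,0,0,0,0,0,0]]' ; python3 look.py 7 wrist; cat >> chk.py <<'E'
E
python3 - <<'E'
import numpy as np
a=np.radians(10.4)
print("ok")
E
```

```text
time: 24.95
position: [0.52, 0.0486, 0.3634]
tool_rot: [3.129, 0.285, -0.001]
ft_force: [0.1, -0.6, 0.7]
grip_width: 0.689
grip_force: 0.0
t 24.95 pos [0.52   0.0486 0.3634] toolx yaw 10.4 ztool [-7.e-04 -2.e-04 -1.e+00] ft [ 0.1 -0.6  0.7]
wrist 860 ztop 0.302 mean [0.5201 0.0491] rect [519.9  49. ] [30.9 14.7] 9.93
ok
```

View pics/wrist7.png

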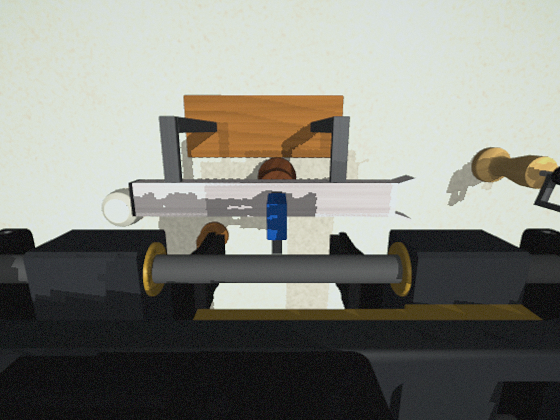

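The hanger hangs upright in the rail, with the tab at (277,215). That matches the contact position to within 0.5 mm, and the gripper is clear.

```bash
python3 -c "
from bench import ctrl;print(ctrl.close_job())"
```

```text
the job is handed in; nothing more can be done
None
```

The dark hanger hangs released in the rail, within about 0.5 mm of where it met the stop after a press of about 10 N for 0.75 s. The job is handed in; the judge's verdict was not shown, and I had no direct feeler reading.

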